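# Lock the lamp power supply to the bench plate with its T-key

## Task

Walk the lamp power supply forward along the green bench plate by pushing on its two rear corner bumpers, keeping off the terminal strip between them, until it is fully home and square against the two end stops, so that the slot in its front tongue lies over the slot in the plate. Then take the T-key (the one with the flat wing grip) from the wooden rack, put its T-head down through both slots until its collar rests on the tongue, turn it a quarter turn either way so that it is locked, and let go of it. Leave the round pin in the rack and everything else where it is.

Things in the scene. Friction and masses are not known exactly. Their poses are not given: they have to be found in the camera images.
- plate: Fixed green plate, 300 x 210 mm, 10 mm thick, top 36 mm above the table, on feet. Origin on the table below its slot; axes as plate_slot. It reaches 250 mm behind and 50 mm ahead of the slot. Two guides 14 mm high, 154 mm apart, 67 to 33 mm behind the slot, then flaring 22 deg outwards to 184 mm apart at 104 mm behind. Two end stops, 14 mm high, 62 mm left and right, faces 34.5 mm behind the slot.
- plate_slot (a point): Centre of the slot in the green plate, on the plate's top face. x: forward, the way the supply is pushed (away from the robot, give or take the plate's yaw); y: left, the slot's long direction; z up. The slot is 42 mm along y, 18 mm along x, right through; 26 mm of free space below the plate.
- supply: Lamp power supply: loose grey flat-bottomed case about 0.8 kg, 80 mm long (x), 150 mm wide (y), 40 mm high, on the plate, starting 70 to 92 mm short of home. Origin under the case's centre, x forward, y left. Front face 40 mm ahead, rear face 40 mm behind, bumper faces 55 mm behind. Home: front face on both end stops.
- tongue_slot (a point): Centre of the slot in the supply's front tongue, on the tongue's top face, 75 mm ahead of the supply's origin; axes as the supply. Tongue: steel, 6 mm thick, level with the case's underside, 60 mm wide, reaching 35 mm past this point. Slot 36 mm along y, 13 mm along x. Home: 6 mm above plate_slot, within about 1 mm in x and 2 mm in y.
- bumper_left (a point): Centre of the rear (pushing) face of the left rubber bumper on the supply's rear corner: 55 mm behind, 63.5 mm left of and 19 mm above the supply's origin (55 mm above the table). Face 23 mm wide (y), 34 mm high; the bumper stands 15 mm out from the case. Axes as the supply.
- bumper_right (a point): The same for the right rear bumper, 63.5 mm to the right.
- terminals: Delicate black terminal strip with brass posts on the supply's rear face between the bumpers: 38 mm either side of the middle, 24 mm high, posts ending 5 mm short of the bumpers' pushing faces. Must not be pushed on. Origin on the case's rear face, 20 mm above its underside.
- key_grip (a point): Centre of the flat wing grip at the top of the steel T-key (0.12 kg), which stands upright in a pocket of the rack. Wing 10 mm thick (x), 40 mm wide (y), 32 mm high (z up). Below it a 10 mm stem, then a collar of 24 mm diameter, 5 mm thick, its underside 63 mm below this point, resting on the rack's top (40 mm above the table).
- key_head (a point): Centre of the T-head at the foot of the T-key, 86 mm below key_grip: a bar 30 mm long (y, parallel to the wing), 8 mm thick (x), 8 mm high, its top 19 mm below the collar's underside, on an 8 mm shank. With the collar on the tongue of the supply at home, the head's top hangs 3 mm below the plate's underside and the key can be turned.
- pin_grip (a point): Centre of the round knob (30 mm diameter, 28 mm high) of the plain pin in the rack's other pocket, 70 mm from the T-key; same collar and height, no T-head. Leave it there.
- rack: Fixed light-wood block 60 mm (x) by 130 mm (y), 40 mm high, left or right of the plate; origin under its centre. Two pockets at 35 mm either side along its y, each 14 mm (x) by 36 mm (y), 34 mm deep, hold T-key and pin, in either order.
- wash_bottle: White plastic bottle, 66 mm diameter, 150 mm high, on the other side of the plate from the rack; origin under its centre. Leave alone.
- weight: Brass weight, 26 mm diameter, 30 mm high, on the plate's front left corner, about 85 mm to the side of the slot; origin under its centre. Leave alone.
- crucible: White ceramic crucible, 30 mm diameter, 26 mm high, on the plate's front right corner, about 85 mm to the side of the slot; origin under its centre. Leave alone.
- beaker: Glass beaker, 70 mm diameter, 85 mm high, on the table ahead to the left; origin under its centre. Leave alone.
- tripod: Dark steel tripod with a white ceramic square on top, 145 mm across the feet, 135 mm high, ahead to the right; origin under its centre. Leave alone.
- squeegee: Red squeegee with a black blade, 200 mm wide, 20 mm high, lying to the right near the robot; origin under its middle. Leave alone.
- tongs: Steel crucible tongs, 200 mm long, 12 mm high, lying to the left near the robot; origin under the rivet. Leave alone.
Mind the look-alikes: they are no part of the job. There is more than one size of the supply; the job needs the largest.

How it is judged:
On the way, in this order (a step that is already met when the one before it is completed fails the run):
1. the supply is pushed home: its tongue's slot lies over the plate's slot, square (x of tongue_slot in the frame of plate_slot between -0.005 and 0.005 m and y of tongue_slot in the frame of plate_slot between -0.006 and 0.006 m and z of tongue_slot in the frame of plate_slot between 0.003 and 0.009 m and angle between the x axis of tongue_slot and the x axis of plate_slot, either way round below 0.06 rad), for 0.2 s.
2. the T-head has passed down through both slots, still lengthwise (z of key_head in the frame of plate_slot between -0.025 and -0.0135 m and horizontal distance between key_head and plate_slot below 0.022 m and angle between the y axis of key_head and the y axis of plate_slot, either way round below 0.45 rad), for 0.05 s.
At the end, for the whole second after the job is handed in: Supply home and flat: slots within 5 mm (x) and 6 mm (y), yaw within 0.06 rad. T-key released, within 0.2 rad of upright, collar down on the tongue (within 3 mm), head below the plate within 22 mm of the slot centre, turned to within 0.35 rad of square across the slot (all of step 1 and z of key_head in the frame of plate_slot between -0.025 and -0.0135 m and horizontal distance between key_head and plate_slot below 0.022 m and angle between the y axis of key_head and the x axis of plate_slot, either way round below 0.35 rad and angle between key_grip's own z axis and vertical below 0.2 rad and z of key_grip in the frame of tongue_slot below 0.066 m); the robot touches nothing.
It fails at once if the terminal strip is pushed on (over 3 N) (contact force between terminals and anything else above 3 N).
It fails at once if the round pin is taken from its place (moved over 20 mm) (distance of pin_grip from where it was at the start of the episode above 0.02 m).
It fails at once if one of the other things is disturbed (moved over 25 mm) (distance of any of wash_bottle, weight, crucible, beaker, tripod, squeegee, tongs from where it was at the start of the episode above 0.025 m).
It also fails if it takes over 72 s, if anything falls off the work surface, if the arm or the gripper's body presses on something with over 40 N, if the wrist force passes 120 N, or if a joint passes its speed limit or range.

## Robot

A 7-joint arm with a two-finger parallel gripper is mounted at the origin on the work surface. World frame = base frame: x ahead of the robot, y to its left, z up, the work surface at z = 0. Lengths are in m, angles in rad, forces in N, time in s.
With the tool pointing down it reaches from about 0.425 to 1.025 m from the base axis. Payload 3.6 kg.
Tool frame: the origin (TCP) lies on the centre line of the jaws, within the pads' length; the fingertips stand 19 mm ahead of it and the grasp point (between the pads) is the TCP; x points along the fingers, z is the direction in which the jaws open and shut, and the axes are right-handed (so a half turn about x gives the same grasp; the last joint's range is limited). The gripper opens to 85 mm and grips with 20 to 120 N. Pads are 22 mm wide; open, the fingers measure 114 mm over their backs; the gripper's body (76 mm by 85 mm) begins 54 mm behind the grasp point. The pads swing forward as they close: fully open they stand 13 mm farther back than shut.
Start: joints at [1.234, 0.591, 0.048, 1.609, -0.033, 0.943, -0.034], TCP at [0.174, -0.704, 0.25] pointing down, gripper open.
Joint ranges: [-2.69, 2.69], [-0.47, 2.24], [-1.27, 1.36], [0.19, 2.51], [-1.53, 4.68], [0.08, 2.07], [-3.09, 3.09]. Speed limits (rad/s): [2.57, 2.57, 3.14, 3.14, 3.14, 3.14, 3.14].

## Interface

Orientations are given as [roll, pitch, yaw] about the fixed x, y, z axes, in that order (R = Rz(yaw) Ry(pitch) Rx(roll)).
In Python, from station import robot gives the robot as it stands. The module is installed in compiled form; this text tells all that it offers.
- The arm moves only by the shell command python3 -m handwheel 'ROWS' [FORCE]. ROWS is JSON, a list of rows, each a list of 3 entries, a list of its own where there are three numbers: the shift along the tool's x, y, z in units of 40 mm (1.0 is 40 mm), then the turn, a rotation vector about the tool's x, y, z in units of 5 degrees (1.0 is 5 degrees), then the opening in per cent of the stroke, from 0 (shut) to 100 (fully open). In form: [[[tx, ty, tz], [wx, wy, wz], jaw], ...]. A call has 1 to 12 rows; each row is the pose to reach, as a shift and turn from the pose commanded when the call began, along the tool's axes at that moment; what a row does not reach only later rows make up. A row lasts 1/12 s, in which the tool goes at most 41.7 mm and 7.16 degrees, less where a joint would pass 70% of its speed; a pose out of reach is approached as far as the arm can. A call with a gripper value outside its range is refused whole. The fingers move at their own pace and stop on an object; FORCE is the grip in N (left out, the last holds). Time passes only in rows, so rows that repeat a pose let the fingers close. It gives the time, the measured TCP pose, the force and the opening at its end, in the units of the state.
- robot.get_state(): the state, without advancing time (a new reading comes with each control period).
- robot.read_camera(name): name is "scene" or "top" or "wrist"; returns a dict with "pixels" (480x640x3 uint8, red, green, blue), "depth" (480x640 float32, m along the optical axis (not along the pixel's ray), 0 where there is no reading), "vfov" (degrees; the focal length in pixels is half the picture's height over the tangent of half this angle, whatever the lens; pixels are square), "cx", "cy" (the principal point, pixels), "rvec" (rotation vector, rad) and "tvec" (3), from world to camera coordinates, as OpenCV has them. Camera axes: x right, y down, z forward; pixel columns grow to the right and rows downward; lengths in m; the calibration is good to about 2 mm. A picture is of the moment at which its call begins.
- robot.hand_in(): hands the job in, once; it reports no verdict.
Trained networks look in the newest picture that a camera, given by its name, has taken for a name from the list of things; names that differ only in an ending like _2 or _b are one class to them, and where a whole thing is asked for, a point or a joint stands for the part that bears it (a point fixed in the world has none). Each returns a list of dicts, best first, with "confidence" (0 to 1); they miss things now and then, are a little off and sometimes report something else, mostly with a low value. They report only what shows in the picture. A call takes as long as a camera call. They do not tell look-alikes from the thing itself.
- robot.outline_of(camera, thing): "mask" (480x640 bool, what is visible of it) and "box" ([left, top, right, bottom] in pixels, round what is visible of it).
The state is a dict: "t": time; "joints": joint angles; "qd": joint speeds; "joint_torque": joint torques, N m; "position": TCP position; "tool_rot": TCP orientation; "contact_force": force on the tool from outside, world axes, zero at the start; "moment": the same for the moment, N m; "opening": finger opening in m.
Only numpy, scipy, OpenCV 4.12 (cv2) and the standard library are available. Lean on these libraries where they do the work, as an engineer would, in place of code of your own. Each camera call takes 0.05 s, during which the arm holds its last target. There are 200 camera calls.

## Working session

There is one attempt and no reset: what is moved stays moved. The work goes in short steps, Python scripts to look and compute and a shell command to move; the robot and the scene stay as the last step left them, time stands still between calls to the robot, and variables do not carry over. Pictures are saved under pics/ and viewed, about 8 in all and at most 12, crops included, and the job is handed in when it is done.

```bash
mkdir -p pics; cat > h.py <<'E'
import numpy as np, cv2
from scipy.spatial.transform import Rotation as R
from station import robot
def cam(n):
    c=robot.read_camera(n); c['f']=240/np.tan(np.radians(c['vfov'])/2)
    c['R']=cv2.Rodrigues(np.array(c['rvec'],float))[0]; c['t']=np.array(c['tvec'],float).reshape(3); return c
def save(c,p,box=None,s=1):
    im=c['pixels'][:,:,::-1]
    if box: im=im[box[1]:box[3],box[0]:box[2]]
    cv2.imwrite(p,cv2.resize(im,None,fx=s,fy=s,interpolation=cv2.INTER_CUBIC))
def cloud(c):
    v,u=np.mgrid[0:480,0:640]; d=c['depth']
    P=np.stack([(u-c['cx'])/c['f']*d,(v-c['cy'])/c['f']*d,d],-1)
    return (P-c['t'])@c['R']
def atz(c,u,v,z):
    r=np.array([(u-c['cx'])/c['f'],(v-c['cy'])/c['f'],1])@c['R']; o=-c['t']@c['R']
    return o+r*(z-o[2])/r[2]
def proj(c,p):
    q=c['R']@np.array(p)+c['t']; return q[:2]/q[2]*c['f']+[c['cx'],c['cy']]
E
python3 - <<'E'
from h import *
s=robot.get_state(); print(s)
for n in ['scene','top']:
    c=cam(n); save(c,f'pics/{n}0.png'); print(n,c['vfov'],c['cx'],c['cy'],-c['t']@c['R'],(c['depth']>0).mean())
    P=cloud(c)
    for th in ['plate','supply','bumper_left','terminals','key_grip','pin_grip','rack','wash_bottle','weight','crucible']:
        for o in robot.outline_of(n,th)[:4]:
            m=o['mask']&(c['depth']>0); print(th,round(o['confidence'],2),[int(x) for x in o['box']],np.median(P[m],0).round(3) if m.any() else '')
E
```

```text
{'t': 0.0, 'joints': array([ 1.23454387,  0.59213743,  0.04828755,  1.60983609, -0.03328403,
        0.94270139, -0.03368982]), 'qd': array([ 0.00097786, -0.00113664, -0.00141126,  0.0008997 , -0.00257886,
       -0.00085651,  0.00106711]), 'joint_torque': array([-6.03724638e-04, -5.48686159e+01,  1.54645700e+00, -1.98121727e+01,
        9.34775162e-03,  8.83656816e-03, -1.16846701e-05]), 'position': array([ 0.174094  , -0.70297124,  0.24912223]), 'tool_rot': array([-3.08225276,  1.56851829,  1.87299862]), 'contact_force': array([-0.66925227,  0.57971363, -0.14478633]), 'moment': array([0.00086813, 0.00175042, 0.03325806]), 'opening': 0.08526153355356025}
scene 57.65084367156481 313.29016785221796 242.49831645655678 [ 1.35389692 -0.35038798  0.90102392] 0.9961881510416667
plate 0.61 [291, 218, 399, 312] [ 0.639 -0.018  0.036]
supply 0.89 [430, 296, 478, 338] [0.847 0.178 0.026]
supply 0.68 [305, 220, 363, 276] [ 0.546 -0.003  0.073]
supply 0.63 [141, 254, 187, 292] [ 0.439 -0.465  0.026]
bumper_left 0.82 [429, 296, 480, 341] [0.848 0.179 0.026]
bumper_left 0.8 [303, 219, 363, 277] [ 
[... 839 characters left out ...]
 0.427 -0.46   0.027]
supply 0.76 [249, 211, 321, 286] [0.52  0.004 0.075]
bumper_left 0.84 [466, 263, 523, 323] [ 0.427 -0.46   0.027]
bumper_left 0.81 [177, 112, 231, 161] [0.834 0.185 0.026]
bumper_left 0.74 [249, 216, 321, 290] [0.521 0.004 0.075]
terminals 0.6 [485, 311, 511, 317] [ 0.389 -0.467  0.021]
terminals 0.57 [272, 279, 303, 283] [ 0.472 -0.002  0.067]
terminals 0.43 [214, 128, 228, 148] [0.823 0.153 0.019]
key_grip 0.77 [106, 281, 137, 295] [0.462 0.345 0.107]
pin_grip 0.54 [140, 290, 163, 305] [0.439 0.281 0.113]
rack 0.41 [272, 278, 303, 279] [ 0.471 -0.002  0.067]
wash_bottle 0.6 [409, 273, 449, 303] [ 0.438 -0.298  0.104]
weight 0.4 [244, 176, 253, 190] [0.691 0.078 0.055]
```

```bash
python3 - <<'E'
from h import *
c=cam('top'); save(c,'pics/topcrop.png',[90,120,490,400],2)
E
```

```text
(no output)
```

View pics/topcrop.png

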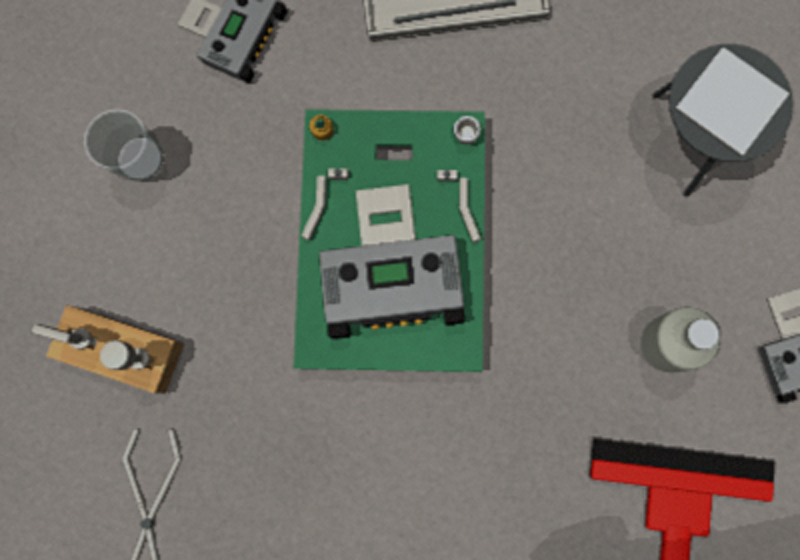

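View pics/scene0.png

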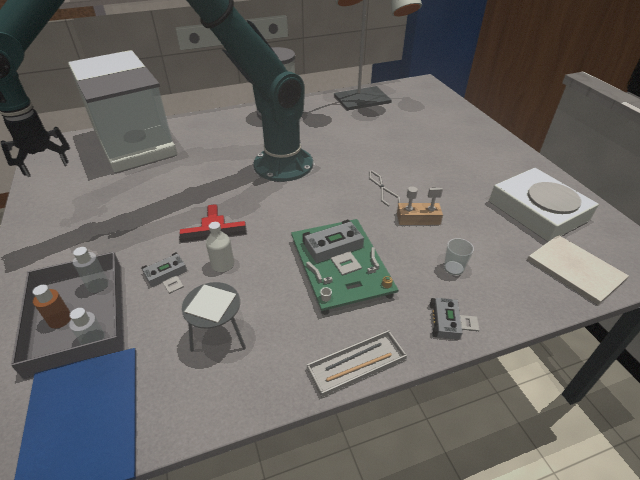

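The large supply on the plate (top pixels ~(286,260)) is the one: the two small look-alikes sit at (210,137) and (497,290). The flat-wing T-key is at (121,286), and the round pin knob at (147,297). Next I move the wrist camera over for precise measurement.

```bash
cat >> h.py <<'E'
def Rt(yaw): # tool x down, jaw axis z at 'yaw' in world
    x=np.array([0,0,-1.]); z=np.array([np.cos(yaw),np.sin(yaw),0]); return np.stack([x,np.cross(z,x),z],1)
def goto(p,yaw=None,ref=None):
    s=robot.get_state(); C=R.from_euler('xyz',s['tool_rot']).as_matrix(); 
    d=C.T@(np.array(p)-s['position'])/.04
    w=np.zeros(3)
    if yaw is not None:
        w=min([R.from_matrix(C.T@Rt(yaw+k)).as_rotvec() for k in (0,np.pi)],key=np.linalg.norm)
    print('shift',d.round(3),'turn',(np.degrees(w)/5).round(2),'t',round(s['t'],2))
E
python3 - <<'E'
from h import *
s=robot.get_state(); print(R.from_euler('xyz',s['tool_rot']).as_matrix().round(3))
goto([.45,-.45,.3],0); goto([.5,0,.33],0);goto([.5,0,.33],np.pi/2)
c=cam('wrist'); print(c['vfov'],-c['t']@c['R'],c['R'].round(2))
E
```

```text
[[ 0.     0.971  0.24 ]
 [ 0.     0.24  -0.971]
 [-1.     0.    -0.   ]]
shift [-1.242  8.215 -4.5  ] turn [-15.22  -0.    -0.  ] t 1.15
shift [ -1.992  12.133 -15.119] turn [-15.22  -0.    -0.  ] t 1.15
shift [ -1.992  12.133 -15.119] turn [ 2.78 -0.   -0.  ] t 1.15
71.30507558883926 [ 0.24280748 -0.68739126  0.37400131] [[ 0.24 -0.97  0.  ]
 [-0.93 -0.23  0.28]
 [-0.27 -0.07 -0.96]]
```

```bash
python3 -m handwheel '[[[-1.5,8.2,-4.5],[-15.2,0,0],100],[[-1.5,8.2,-4.5],[-15.2,0,0],100],[[-1.5,8.2,-4.5],[-15.2,0,0],100],[[-1.5,8.2,-4.5],[-15.2,0,0],100],[[-1.5,8.2,-4.5],[-15.2,0,0],100],[[-1.5,8.2,-4.5],[-15.2,0,0],0],[[-1.5,8.2,-4.5],[-15.2,0,0],0],[[-1.5,8.2,-4.5],[-15.2,0,0],0],[[-1.5,8.2,-4.5],[-15.2,0,0],0],[[-1.5,8.2,-4.5],[-15.2,0,0],0],[[-1.5,8.2,-4.5],[-15.2,0,0],0],[[-1.5,8.2,-4.5],[-15.2,0,0],0]]' && python3 -c "
from h import *
goto([.55,-.02,.28],0)"
```

```text
t: 2.2
position: [0.4505, -0.4492, 0.3107]
tool_rot: [-0.192, 1.57, -0.19]
contact_force: [-0.3, -0.7, -0.3]
opening: 0.0007
shift [ 0.767 10.724  2.511] turn [0.03 0.01 0.  ] t 2.2
```

```bash
python3 -m handwheel '[[[0.7,10.7,2.5],[0,0,0],0],[[0.7,10.7,2.5],[0,0,0],0],[[0.7,10.7,2.5],[0,0,0],0],[[0.7,10.7,2.5],[0,0,0],0],[[0.7,10.7,2.5],[0,0,0],0],[[0.7,10.7,2.5],[0,0,0],0],[[0.7,10.7,2.5],[0,0,0],0],[[0.7,10.7,2.5],[0,0,0],0],[[0.7,10.7,2.5],[0,0,0],0],[[0.7,10.7,2.5],[0,0,0],0],[[0.7,10.7,2.5],[0,0,0],0],[[0.7,10.7,2.5],[0,0,0],0]]' && python3 - <<'E'
from h import *
c=cam('wrist'); save(c,'pics/w1.png'); np.savez('w1.npz',**c)
print(-c['t']@c['R'],c['R'].round(2),c['f'])
P=cloud(c);z=P[...,2];print([(round(a,3),int(((z>a)&(z<a+.004)).sum())) for a in np.arange(0,.12,.004)])
E
```

```text
t: 3.2
position: [0.5511, -0.0154, 0.2826]
tool_rot: [1.158, 1.566, 1.163]
contact_force: [0.5, 0.7, 0.0]
opening: -0.0002
[0.55045973 0.05414424 0.40660802] [[ 1.    0.01  0.  ]
 [ 0.   -0.96  0.28]
 [ 0.   -0.28 -0.96]] 334.5798554361721
[(np.float64(0.0), 87057), (np.float64(0.004), 6095), (np.float64(0.008), 1927), (np.float64(0.012), 2544), (np.float64(0.016), 2336), (np.float64(0.02), 2946), (np.float64(0.024), 2773), (np.float64(0.028), 1459), (np.float64(0.032), 15502), (np.float64(0.036), 16479), (np.float64(0.04), 3429), (np.float64(0.044), 297), (np.float64(0.048), 1531), (np.float64(0.052), 285), (np.float64(0.056), 450), (np.float64(0.06), 255), (np.float64(0.064), 164), (np.float64(0.068), 559), (np.float64(0.072), 4626), (np.float64(0.076), 6829), (np.float64(0.08), 669), (np.float64(0.084), 0), (np.float64(0.088), 0), (np.float64(0.092), 0), (np.float64(0.096), 0), (np.float64(0.1), 0), (np.float64(0.104), 0), (np.float64(0.108), 0), (np.float64(0.112), 0), (np.float64(0.116), 0)]
```

View pics/w1.png

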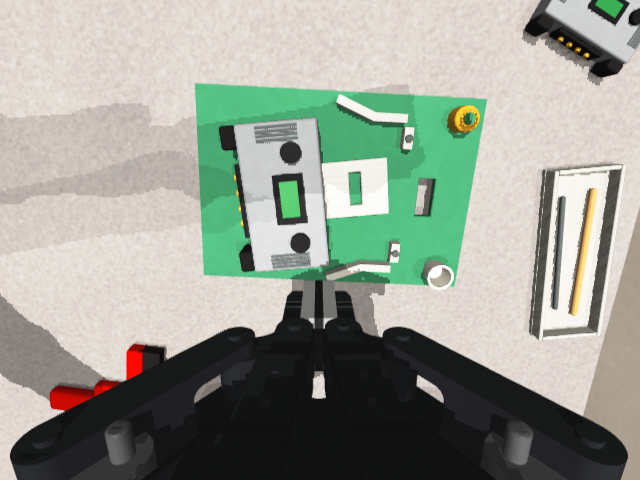

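Wrist view: supply at (285,195), yawed relative to plate; tongue slot (355,188), plate slot (424,197). Now fit poses.

```bash
cat >> h.py <<'E'
def rect(mask,c,z):
    m=cv2.findContours(mask.astype(np.uint8),0,cv2.CHAIN_APPROX_NONE)[0]; k=max(m,key=cv2.contourArea).reshape(-1,2)
    q=np.array([atz(c,u,v,z)[:2] for u,v in k]); 
    return cv2.minAreaRect((q*1000).astype(np.float32))
def measure(c):
    im=c['pixels']; hsv=cv2.cvtColor(im,cv2.COLOR_RGB2HSV); P=cloud(c); z=P[...,2]
    x,y=P[...,0],P[...,1]; near=(np.abs(y)<.16)&(x>.36)&(x<.8)
    g=(hsv[...,0]>60)&(hsv[...,0]<95)&(hsv[...,1]>90)&near
    g=cv2.morphologyEx(g.astype(np.uint8),cv2.MORPH_CLOSE,np.ones((3,3)))
    print('plate',rect(g,c,.036))
    case=(z>.066)&(z<.09)&near&(hsv[...,1]<60)
    case=cv2.morphologyEx(case.astype(np.uint8),cv2.MORPH_CLOSE,np.ones((15,15)))
    case=cv2.morphologyEx(case,cv2.MORPH_OPEN,np.ones((9,9)))
    print('case top',np.median(z[case>0]),rect(case,c,.076))
E
python3 - <<'E'
from h import *
c=dict(np.load('w1.npz'))
measure(c)
for u,v in [(418,178),(435,180),(430,216),(414,214)]: print('ps',atz(c,u,v,.036).round(4))
for u,v in [(349,172),(361,172),(361,205),(349,205)]: print('ts',atz(c,u,v,.042).round(4))
for u,v in [(195,84),(487,99),(204,274)]: print('pc',atz(c,u,v,.036).round(4))
save(c,'pics/w1c.png',[320,140,460,240],5)
E
```

```text
plate ((569.4794921875, -0.68157958984375), (209.78604125976562, 299.6930847167969), 87.41764831542969)
case top 0.07616022188013288 ((509.89886474609375, -1.2686843872070312), (92.82037353515625, 148.228515625), 5.353014945983887)
ps [0.6602 0.0165 0.036 ]
ps [0.6791 0.0144 0.036 ]
ps [ 0.6775 -0.026   0.036 ]
ps [ 0.6592 -0.0237  0.036 ]
ts [0.5838 0.0231 0.042 ]
ts [0.5967 0.0232 0.042 ]
ts [ 0.5982 -0.0127  0.042 ]
ts [ 0.5849 -0.0127  0.042 ]
pc [0.425 0.11  0.036]
pc [0.7243 0.0974 0.036 ]
pc [ 0.4156 -0.0977  0.036 ]
```

View pics/w1c.png

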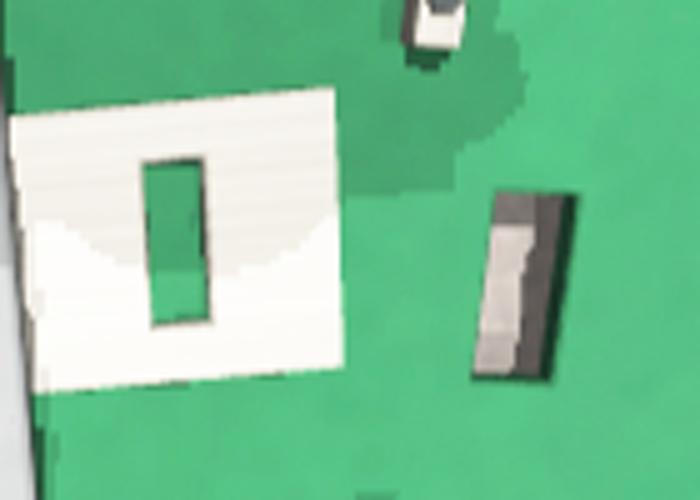

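```bash
python3 - <<'E'
from h import *
c=dict(np.load('w1.npz'))
def yaw(a,b,z): 
    A,B=atz(c,*a,z),atz(c,*b,z); print(A.round(4),B.round(4),np.degrees(np.arctan2(*(B-A)[1::-1])).round(2))
yaw((327,218.4),(388.8,213.4),.042); yaw((322,163),(386.6,157.6),.042); yaw((388.8,213.4),(386.6,157.6),.042)
yaw((327.5,268),(316.5,119),.076); yaw((348.6,172.4),(350.3,205),.042)
c=cam('wrist'); measure(c)
E
```

```text
[ 0.5609 -0.028   0.042 ] [ 0.6294 -0.0219  0.042 ] 5.02
[0.5548 0.0324 0.042 ] [0.6233 0.0384 0.042 ] 4.97
[ 0.6294 -0.0219  0.042 ] [0.6233 0.0384 0.042 ] 95.83
[ 0.5611 -0.0739  0.076 ] [0.5489 0.0745 0.076 ] 94.68
[0.5834 0.0227 0.042 ] [ 0.5864 -0.0127  0.042 ] -85.25
plate ((569.4764404296875, -0.4827880859375), (209.4022979736328, 299.71685791015625), 87.4245376586914)
case top 0.07615906219478044 ((509.92156982421875, -1.32257080078125), (92.81755828857422, 148.26377868652344), 5.2588090896606445)
```

Poses agree: plate yaw −2.6°, slot (0.669,−0.005); supply yaw +5.0°, tongue slot (0.5915,0.0052). Left bumper ≈(0.4565,0.057) is pushed first.

```bash
cat >> h.py <<'E'
PY=np.radians(-2.58); PS=np.array([.6692,-.005]); U=np.array([np.cos(PY),np.sin(PY)]); V=np.array([-U[1],U[0]])
def toP(p): d=np.array(p)[:2]-PS; return np.array([d@U,d@V])
def toW(x,y,z): return np.r_[PS+x*U+y*V,z]
E
python3 - <<'E'
from h import *
print(toP([.4565,.0572]),toP([.4675,-.0694]),toW(-.2427,.052,.12)); goto(toW(-.2427,.052,.15),PY)
E
```

```text
[-0.21528428  0.05256241] [-0.19859663 -0.0734141 ] [0.42908676 0.05787226 0.12      ]
shift [ 3.305  1.997 -3.026] turn [ 0.5  -0.    0.01] t 3.3
```

```bash
python3 -m handwheel '[[[2.5,1.9,-3.0],[0.5,0,0],0],[[2.5,1.9,-3.0],[0.5,0,0],0],[[2.5,1.9,-3.0],[0.5,0,0],0],[[2.5,1.9,-3.0],[0.5,0,0],0],[[2.5,1.9,-3.0],[0.5,0,0],0],[[2.5,1.9,-3.0],[0.5,0,0],0],[[2.5,1.9,-3.0],[0.5,0,0],0],[[4.0,1.9,-3.0],[0.5,0,0],0],[[4.8,1.9,-3.0],[0.5,0,0],0],[[5.3,1.9,-3.0],[0.5,0,0],0],[[5.4,1.9,-3.0],[0.5,0,0],0],[[5.4,1.9,-3.0],[0.5,0,0],0]]' && python3 - <<'E'
from h import *
s=robot.get_state();print(toP(s['position']),s['position']);goto(toW(-.2427,.052,.062),PY)
E
```

```text
t: 4.3
position: [0.4318, 0.0527, 0.0656]
tool_rot: [-1.759, 1.569, -1.807]
contact_force: [-0.3, -1.1, 0.2]
opening: 0.0001
[-0.23973849  0.0469592 ] [0.43181836 0.05270326 0.06555455]
shift [ 0.089  0.126 -0.074] turn [-0.03 -0.    0.02] t 4.3
```

```bash
python3 -m handwheel '[[[0.05,0.15,0],[0,0,0],0],[[0.05,0.15,0],[0,0,0],0],[[0.05,0.15,0.1],[0,0,0],0],[[0.05,0.15,0.2],[0,0,0],0],[[0.05,0.15,0.27],[0,0,0],0],[[0.05,0.15,0.34],[0,0,0],0],[[0.05,0.15,0.4],[0,0,0],0],[[0.05,0.15,0.45],[0,0,0],0],[[0.05,0.15,0.5],[0,0,0],0],[[0.05,0.15,0.5],[0,0,0],0]]' && python3 - <<'E'
from h import *
s=robot.get_state();print(toP(s['position']),s['position'])
c=cam('wrist'); save(c,'pics/w2.png'); measure(c)
E
```

```text
t: 5.13
position: [0.4482, 0.0594, 0.0644]
tool_rot: [-3.075, 1.567, -3.118]
contact_force: [-4.8, 2.6, 1.5]
opening: 0.0
[-0.22370525  0.05434247] [0.4481677  0.05935732 0.06437374]
plate ((516.2677001953125, 71.97843933105469), (78.01058959960938, 188.9059600830078), 89.1683120727539)
case top 0.07617643189334496 ((496.0955810546875, 45.65846252441406), (120.76809692382812, 63.489009857177734), 2.591377019882202)
```

View pics/w2.png

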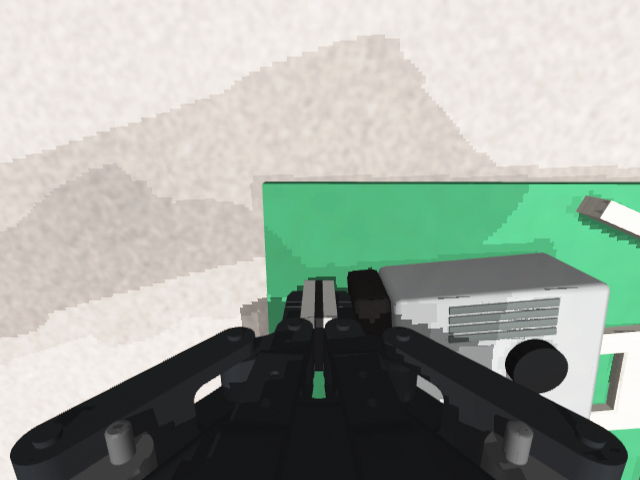

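```bash
cat >> h.py <<'E'
def sup(c):
    P=cloud(c); z=P[...,2]; x=P[...,0]; y=P[...,1]; hsv=cv2.cvtColor(c['pixels'],cv2.COLOR_RGB2HSV)
    m=(x>.4)&(x<.72)&(abs(y)<.1)
    # tongue: white, low saturation at z~.042
    w=m&(z>.037)&(z<.05)&(hsv[...,1]<60)&(hsv[...,2]>120)
    w=cv2.morphologyEx(w.astype(np.uint8),cv2.MORPH_OPEN,np.ones((3,3)))
    n,l,s,_=cv2.connectedComponentsWithStats(w); k=1+s[1:,4].argmax(); (a,b),wh,an=rect(l==k,c,.042)
    an=(an-PY*57.2958+45)%90-45
    print('tongue plate-xy',(toP([a/1000,b/1000])*1000).round(1),wh,'yaw rel',round(an,2))
    k=m&(z>.07)&(z<.085)&(hsv[...,1]<60)
    k=cv2.morphologyEx(k.astype(np.uint8),cv2.MORPH_CLOSE,np.ones((7,7)));k=cv2.morphologyEx(k,cv2.MORPH_OPEN,np.ones((5,5)))
    (a,b),wh,an=rect(k,c,.076); print('case',(toP([a/1000,b/1000])*1000).round(1),wh,'yaw rel',round((an-PY*57.2958+45)%90-45,2))
E
python3 -m handwheel '[[[0,0,0.08],[0,0,0],0],[[0,0,0.16],[0,0,0],0],[[0,0,0.24],[0,0,0],0],[[0,0,0.3],[0,0,0],0],[[0,0,0.3],[0,0,0],0],[[0,0,0.1],[0,0,0],0],[[0,0,-0.4],[0,0,0],0],[[0,0,-0.4],[0,0,0],0]]' && python3 - <<'E'
from h import *
s=robot.get_state();print(toP(s['position']),s['position'])
c=cam('top'); sup(c)
E
```

```text
t: 5.85
position: [0.4305, 0.0586, 0.0644]
tool_rot: [-2.619, 1.566, -2.663]
contact_force: [-1.1, -0.1, -1.7]
opening: -0.0001
[-0.2413122   0.05283463] [0.43051072 0.05864357 0.06435075]
tongue plate-xy [-63.2  -2.9] (59.4228630065918, 63.12373352050781) yaw rel 1.28
case [-147.    -4.9] (148.06565856933594, 91.78706359863281) yaw rel 0.92
```

```bash
python3 -m handwheel '[[[0,-1,0],[0,0,0],0],[[0,-2,0],[0,0,0],0],[[0,-3.0,0.05],[0,0,0],0],[[0,-3.0,0.3],[0,0,0],0],[[0,-3.0,0.6],[0,0,0],0],[[0,-3.0,0.72],[0,0,0],0],[[0,-3.0,0.82],[0,0,0],0],[[0,-3.0,0.92],[0,0,0],0],[[0,-3.0,1.0],[0,0,0],0],[[0,-3.0,1.08],[0,0,0],0],[[0,-3.0,0.6],[0,0,0],0],[[0,-3.0,0.3],[0,0,0],0]]' && python3 - <<'E'
from h import *
s=robot.get_state();print(toP(s['position']),s['position'])
c=cam('top'); sup(c)
E
```

```text
t: 6.9
position: [0.4407, -0.06, 0.0643]
tool_rot: [0.596, 1.57, 0.552]
contact_force: [-0.6, 0.4, -1.0]
opening: 0.0
[-0.22575307 -0.06523877] [ 0.44073909 -0.06001053  0.06431917]
tongue plate-xy [-56.9   4. ] (63.56162643432617, 59.877647399902344) yaw rel 4.56
case [-141.6   -3.2] (93.25226593017578, 150.02783203125) yaw rel 5.77
```

```bash
python3 -m handwheel '[[[0,1,-0.1],[0,0,0],0],[[0,2,-0.1],[0,0,0],0],[[0,3.1,-0.1],[0,0,0],0],[[0,3.1,0],[0,0,0],0],[[0,3.1,0.3],[0,0,0],0],[[0,3.1,0.42],[0,0,0],0],[[0,3.1,0.54],[0,0,0],0],[[0,3.1,0.66],[0,0,0],0],[[0,3.1,0.78],[0,0,0],0],[[0,3.1,0.88],[0,0,0],0],[[0,3.1,0.4],[0,0,0],0],[[0,3.1,0.1],[0,0,0],0]]' && python3 - <<'E'
from h import *
s=robot.get_state();print(toP(s['position']),s['position'])
c=cam('top'); sup(c)
E
```

```text
t: 7.95
position: [0.4501, 0.0624, 0.0642]
tool_rot: [2.354, 1.57, 2.307]
contact_force: [-0.3, -1.4, 0.7]
opening: 0.0
[-0.22190523  0.0574525 ] [0.45010589 0.06238317 0.06418754]
tongue plate-xy [-46.9  -6.8] (59.62833023071289, 63.09463119506836) yaw rel 0.86
case [-131.1   -6.7] (149.79791259765625, 92.963623046875) yaw rel -1.53
```

```bash
python3 -m handwheel '[[[0,-1,-0.1],[0,0,0],0],[[0,-2,-0.1],[0,0,0],0],[[0,-3.15,-0.1],[0,0,0],0],[[0,-3.15,0.1],[0,0,0],0],[[0,-3.15,0.4],[0,0,0],0],[[0,-3.15,0.6],[0,0,0],0],[[0,-3.15,0.7],[0,0,0],0],[[0,-3.15,0.8],[0,0,0],0],[[0,-3.15,0.9],[0,0,0],0],[[0,-3.15,0.98],[0,0,0],0],[[0,-3.15,0.5],[0,0,0],0],[[0,-3.15,0.2],[0,0,0],0]]' && python3 - <<'E'
from h import *
s=robot.get_state();print(toP(s['position']),s['position'])
c=cam('top'); sup(c)
E
```

```text
t: 9.0
position: [0.4521, -0.0624, 0.0642]
tool_rot: [2.295, 1.57, 2.252]
contact_force: [-0.4, 0.6, 0.4]
opening: 0.0001
[-0.2142612  -0.06711828] [ 0.4521347  -0.06240543  0.06419692]
tongue plate-xy [-42.6  -2.4] (59.089073181152344, 63.120880126953125) yaw rel 1.85
case [-128.    -5.3] (149.1226348876953, 92.63201904296875) yaw rel 2.4
```

```bash
python3 -m handwheel '[[[0,1,-0.1],[0,0,0],0],[[0,2,-0.1],[0,0,0],0],[[0,3.1,-0.1],[0,0,0],0],[[0,3.1,0],[0,0,0],0],[[0,3.1,0.3],[0,0,0],0],[[0,3.1,0.44],[0,0,0],0],[[0,3.1,0.56],[0,0,0],0],[[0,3.1,0.66],[0,0,0],0],[[0,3.1,0.76],[0,0,0],0],[[0,3.1,0.86],[0,0,0],0],[[0,3.1,0.4],[0,0,0],0],[[0,3.1,0.1],[0,0,0],0]]' && python3 - <<'E'
from h import *
s=robot.get_state();print(toP(s['position']),s['position'])
c=cam('top'); sup(c)
E
```

```text
t: 10.05
position: [0.4616, 0.0598, 0.0641]
tool_rot: [2.993, 1.57, 2.946]
contact_force: [-0.5, 0.2, 0.0]
opening: -0.0001
[-0.21030651  0.05536074] [0.46159869 0.05977142 0.06407478]
tongue plate-xy [-37.5  -4.6] (59.690589904785156, 63.335426330566406) yaw rel 0.9
case [-122.9   -3. ] (148.86676025390625, 92.01908874511719) yaw rel -1.64
```

```bash
python3 -m handwheel '[[[0,-1,-0.1],[0,0,0],0],[[0,-2,-0.1],[0,0,0],0],[[0,-3.05,-0.1],[0,0,0],0],[[0,-3.05,0.1],[0,0,0],0],[[0,-3.05,0.4],[0,0,0],0],[[0,-3.05,0.6],[0,0,0],0],[[0,-3.05,0.7],[0,0,0],0],[[0,-3.05,0.8],[0,0,0],0],[[0,-3.05,0.88],[0,0,0],0],[[0,-3.05,0.9],[0,0,0],0],[[0,-3.05,0.5],[0,0,0],0],[[0,-3.05,0.2],[0,0,0],0]]' && python3 -m handwheel '[[[0,1,-0.1],[0,0,0],0],[[0,2,-0.1],[0,0,0],0],[[0,3.1,-0.1],[0,0,0],0],[[0,3.1,0],[0,0,0],0],[[0,3.1,0.3],[0,0,0],0],[[0,3.1,0.44],[0,0,0],0],[[0,3.1,0.56],[0,0,0],0],[[0,3.1,0.66],[0,0,0],0],[[0,3.1,0.76],[0,0,0],0],[[0,3.1,0.86],[0,0,0],0],[[0,3.1,0.4],[0,0,0],0],[[0,3.1,0.1],[0,0,0],0]]' && python3 - <<'E'
from h import *
s=robot.get_state();print(toP(s['position']),s['position'])
c=cam('top'); sup(c)
E
```

```text
t: 11.1
position: [0.4652, -0.061, 0.0642]
tool_rot: [0.703, 1.57, 0.659]
contact_force: [-1.0, 0.1, -0.4]
opening: -0.0001
t: 12.1
position: [0.4735, 0.0613, 0.0641]
tool_rot: [2.872, 1.57, 2.826]
contact_force: [-0.2, -0.7, 0.6]
opening: -0.0002
[-0.19845915  0.05746779] [0.47352889 0.06134304 0.06406328]
tongue plate-xy [-27.1  -0.9] (61.467987060546875, 61.20230484008789) yaw rel 0.85
case [-112.1    1.7] (149.4950408935547, 91.94525146484375) yaw rel -1.77
```

```bash
python3 -m handwheel '[[[0,-1,-0.1],[0,0,0],0],[[0,-2,-0.1],[0,0,0],0],[[0,-3.05,-0.1],[0,0,0],0],[[0,-3.05,0.1],[0,0,0],0],[[0,-3.05,0.4],[0,0,0],0],[[0,-3.05,0.6],[0,0,0],0],[[0,-3.05,0.7],[0,0,0],0],[[0,-3.05,0.8],[0,0,0],0],[[0,-3.05,0.88],[0,0,0],0],[[0,-3.05,0.94],[0,0,0],0],[[0,-3.05,0.5],[0,0,0],0],[[0,-3.05,0.2],[0,0,0],0]]' && python3 -m handwheel '[[[0,1,-0.1],[0,0,0],0],[[0,2,-0.1],[0,0,0],0],[[0,3.1,-0.1],[0,0,0],0],[[0,3.1,0],[0,0,0],0],[[0,3.1,0.3],[0,0,0],0],[[0,3.1,0.44],[0,0,0],0],[[0,3.1,0.56],[0,0,0],0],[[0,3.1,0.68],[0,0,0],0],[[0,3.1,0.79],[0,0,0],0],[[0,3.1,0.9],[0,0,0],0],[[0,3.1,0.4],[0,0,0],0],[[0,3.1,0.1],[0,0,0],0]]' && python3 - <<'E'
from h import *
s=robot.get_state();print(toP(s['position']),s['position'])
c=cam('top'); sup(c)
E
```

```text
t: 13.15
position: [0.4768, -0.0596, 0.0642]
tool_rot: [1.048, 1.57, 1.004]
contact_force: [0.1, 0.2, 0.2]
opening: 0.0
t: 14.15
position: [0.4853, 0.0628, 0.0641]
tool_rot: [2.997, 1.569, 2.95]
contact_force: [-0.5, 0.4, 0.2]
opening: 0.0
[-0.18677661  0.05948465] [0.48529038 0.06283196 0.06405742]
tongue plate-xy [-14.1  -0.3] (60.0482063293457, 62.45268249511719) yaw rel -1.98
case [-98.7   2.5] (149.8825225830078, 91.00166320800781) yaw rel -2.57
```

```bash
python3 -m handwheel '[[[0,-1,-0.1],[0,0,0],0],[[0,-2,-0.1],[0,0,0],0],[[0,-3.1,-0.1],[0,0,0],0],[[0,-3.1,0.1],[0,0,0],0],[[0,-3.1,0.4],[0,0,0],0],[[0,-3.1,0.6],[0,0,0],0],[[0,-3.1,0.7],[0,0,0],0],[[0,-3.1,0.8],[0,0,0],0],[[0,-3.1,0.88],[0,0,0],0],[[0,-3.1,0.96],[0,0,0],0],[[0,-3.1,0.5],[0,0,0],0],[[0,-3.1,0.2],[0,0,0],0]]' && python3 -m handwheel '[[[0,1,-0.1],[0,0,0],0],[[0,2,-0.1],[0,0,0],0],[[0,3.1,-0.1],[0,0,0],0],[[0,3.1,0],[0,0,0],0],[[0,3.1,0.3],[0,0,0],0],[[0,3.1,0.44],[0,0,0],0],[[0,3.1,0.54],[0,0,0],0],[[0,3.1,0.64],[0,0,0],0],[[0,3.1,0.72],[0,0,0],0],[[0,3.1,0.8],[0,0,0],0],[[0,3.1,0.4],[0,0,0],0],[[0,3.1,0.1],[0,0,0],0]]' && python3 - <<'E'
from h import *
s=robot.get_state();print(toP(s['position']),s['position'])
c=cam('top'); sup(c)
E
```

```text
t: 15.2
position: [0.4886, -0.06, 0.0642]
tool_rot: [1.221, 1.57, 1.177]
contact_force: [-0.1, 1.1, -0.0]
opening: -0.0001
t: 16.2
position: [0.4983, 0.0621, 0.0642]
tool_rot: [1.579, 1.57, 1.532]
contact_force: [-0.8, -0.3, 0.4]
opening: 0.0001
[-0.17375835  0.05937719] [0.49829061 0.06213861 0.06417114]
tongue plate-xy [-3.4  0.8] (59.74144744873047, 61.66349792480469) yaw rel 0.83
case [-88.2   2. ] (149.48521423339844, 92.02092742919922) yaw rel -1.39
```

```bash
python3 -m handwheel '[[[0,-1,-0.1],[0,0,0],0],[[0,-2,-0.1],[0,0,0],0],[[0,-3.1,-0.1],[0,0,0],0],[[0,-3.1,0.1],[0,0,0],0],[[0,-3.1,0.4],[0,0,0],0],[[0,-3.1,0.5],[0,0,0],0],[[0,-3.1,0.6],[0,0,0],0],[[0,-3.1,0.68],[0,0,0],0],[[0,-3.1,0.74],[0,0,0],0],[[0,-3.1,0.74],[0,0,0],0],[[0,-3.1,0.4],[0,0,0],0],[[0,-3.1,0.1],[0,0,0],0]]' && python3 -m handwheel '[[[0,1,0],[0,0,0],0],[[0,2,0],[0,0,0],0],[[0,3.1,0],[0,0,0],0],[[0,3.1,0.15],[0,0,0],0],[[0,3.1,0.35],[0,0,0],0],[[0,3.1,0.45],[0,0,0],0],[[0,3.1,0.54],[0,0,0],0],[[0,3.1,0.62],[0,0,0],0],[[0,3.1,0.68],[0,0,0],0],[[0,3.1,0.72],[0,0,0],0],[[0,3.1,0.74],[0,0,0],0]]' && python3 - <<'E'
from h import *
s=robot.get_state();print(toP(s['position']),s['position'],s['contact_force'])
c=cam('top'); sup(c)
E
```

```text
t: 17.25
position: [0.4971, -0.0604, 0.0642]
tool_rot: [0.809, 1.57, 0.765]
contact_force: [-0.3, -0.4, -0.6]
opening: 0.0002
t: 18.17
position: [0.5283, 0.0603, 0.0638]
tool_rot: [-2.962, 1.564, -3.009]
contact_force: [-6.1, 3.4, 4.0]
opening: 0.0002
[-0.14365537  0.058879  ] [0.52834064 0.06028586 0.06376305] [-6.11124319  3.44221704  4.02708448]
tongue plate-xy [1.3 0.9] (59.78533172607422, 61.76327896118164) yaw rel 0.83
case [-56.1 -22.1] (102.29928588867188, 35.493247985839844) yaw rel -1.31
```

```bash
python3 -m handwheel '[[[0,0,0.05],[0,0,0],0],[[0,0,0.1],[0,0,0],0],[[0,0,0.14],[0,0,0],0],[[0,0,0.14],[0,0,0],0]]'; python3 -m handwheel '[[[0,0,-0.3],[0,0,0],0],[[0,0,-0.5],[0,0,0],0],[[0,-1,-0.5],[0,0,0],0],[[0,-2,-0.5],[0,0,0],0],[[0,-3.1,-0.5],[0,0,0],0],[[0,-3.1,-0.35],[0,0,0],0],[[0,-3.1,-0.15],[0,0,0],0],[[0,-3.1,-0.08],[0,0,0],0],[[0,-3.1,-0.02],[0,0,0],0],[[0,-3.1,0.03],[0,0,0],0],[[0,-3.1,0.07],[0,0,0],0],[[0,-3.1,0.07],[0,0,0],0]]' && python3 - <<'E'
from h import *
s=robot.get_state();print(toP(s['position']),s['position'],s['contact_force'])
c=cam('top'); sup(c)
E
```

```text
t: 18.55
position: [0.529, 0.0601, 0.0634]
tool_rot: [-2.904, 1.555, -2.949]
contact_force: [-12.8, 5.2, 9.4]
opening: -0.0
t: 19.55
position: [0.5236, -0.0674, 0.0628]
tool_rot: [-2.724, 1.545, -2.773]
contact_force: [-15.4, -7.1, 10.1]
opening: 0.0001
[-0.14263057 -0.06886549] [ 0.52361408 -0.06737527  0.06283486] [-15.38575958  -7.05117176  10.0574561 ]
tongue plate-xy [4.8 3.4] (59.823612213134766, 59.490806579589844) yaw rel 0.87
case [-82.4  35.1] (85.14173889160156, 91.85253143310547) yaw rel 0.87
```

```bash
python3 -m handwheel '[[[0,0,-0.5],[0,0,0],0],[[-1,0,-0.5],[0,0,0],0],[[-2,0,-0.5],[0,0,0],0],[[-4,0,0],[0,0,0],0],[[-4.5,0,1.8],[0,0,0],0],[[-4.5,0,1.8],[0,0,0],0],[[-4.5,0,1.8],[0,0,0],0],[[-4.5,0,1.8],[0,0,0],0],[[-4.5,0,1.8],[0,0,0],0]]' && python3 - <<'E'
from h import *
s=robot.get_state();print(toP(s['position']),s['position'],s['contact_force'])
c=cam('wrist'); np.savez('w3.npz',**c); save(c,'pics/w3.png'); sup(c)
b=proj(c,[*PS,.042]); print(b)
E
```

```text
t: 20.35
position: [0.608, -0.0653, 0.2449]
tool_rot: [0.373, 1.569, 0.328]
contact_force: [-0.5, 0.7, 0.6]
opening: 0.0002
[-0.05841421 -0.06298592] [ 0.60800973 -0.0652926   0.24488157] [-0.4527329   0.65013425  0.59677529]
tongue plate-xy [2.1 0.8] (59.12165451049805, 67.356689453125) yaw rel 0.04
case [-80.9   0.8] (146.9502716064453, 92.80937194824219) yaw rel 0.03
[380.28055856 148.21395397]
```

View pics/w3.png

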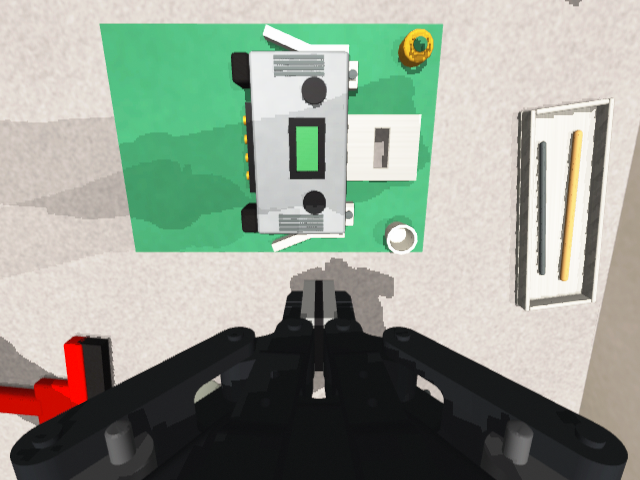

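Supply is home and square: tongue yaw 0.04° relative to the plate, tongue slot at (381,148) exactly over the plate slot. Now the key.

```bash
python3 - <<'E'
from h import *
c=dict(np.load('w3.npz')); im=c['pixels']
hsv=cv2.cvtColor(im,cv2.COLOR_RGB2HSV); g=cv2.cvtColor(im,cv2.COLOR_RGB2GRAY)
sub=np.zeros((480,640),bool); sub[120:178,365:400]=(g[120:178,365:400]<190); print(rect(sub,c,.042))
goto([.45,.21,.3])
E
```

```text
((669.740966796875, -4.651010513305664), (35.542518615722656, 13.71790885925293), 87.30171966552734)
shift [-1.401  6.709 -4.203] turn [0. 0. 0.] t 20.4
```

```bash
python3 -m handwheel '[[[-1.4,6.7,-4.2],[0,0,0],0],[[-1.4,6.7,-4.2],[0,0,0],0],[[-1.4,6.7,-4.2],[0,0,0],0],[[-1.4,6.7,-4.2],[0,0,0],0],[[-1.4,6.7,-4.2],[0,0,0],0],[[-1.4,6.7,-4.2],[0,0,0],0],[[-1.4,6.7,-4.2],[0,0,0],0],[[-1.4,6.7,-4.2],[0,0,0],0],[[-1.4,6.7,-4.2],[0,0,0],0],[[-1.4,6.7,-4.2],[0,0,0],0]]' && python3 - <<'E'
from h import *
c=cam('wrist'); np.savez('w4.npz',**c); P=cloud(c); z=P[...,2]; x,y=P[...,0],P[...,1]
m=(z>.085)&(z<.14)&(x>.38)&(x<.55)&(y>.22)&(y<.42)
n,l,s,_=cv2.connectedComponentsWithStats(m.astype(np.uint8))
for k in range(1,n):
    if s[k,4]>30:
        print(s[k],P[l==k].mean(0).round(4),np.percentile(z[l==k],[50,95]).round(4)); t=np.percentile(z[l==k],90); print(rect((l==k)&(z>t-.006),c,t))
    
b=(z>.035)&(z<.045)&(x>.38)&(x<.55)&(y>.2)&(y<.42); print('rack',rect(cv2.morphologyEx(b.astype(np.uint8),cv2.MORPH_CLOSE,np.ones((25,25))),c,.04))
print(-c['t']@c['R'],proj(c,[.46,.34,.12]),robot.get_state()['position'])
u,v=proj(c,[.455,.31,.1]).astype(int); save(c,'pics/w4.png',[max(u-120,0),max(v-90,0),u+120,v+90],3)
E
```

```text
t: 21.23
position: [0.4483, 0.2101, 0.2994]
tool_rot: [-2.446, 1.568, -2.486]
contact_force: [0.1, -1.4, 0.6]
opening: -0.0003
[320  26  24  59 718] [0.4636 0.3464 0.1171] [0.1185 0.12  ]
((463.6187744140625, 346.9822082519531), (40.12789535522461, 9.83346176147461), 73.03162384033203)
[290 120  34  36 914] [0.4403 0.2823 0.1169] [0.1169 0.1181]
((440.3306579589844, 282.0130615234375), (29.18860626220703, 28.339908599853516), 40.70359802246094)
rack ((452.0081787109375, 314.95538330078125), (129.87985229492188, 59.92231750488281), 70.19095611572266)
[0.45127093 0.2802172  0.42296151] [327.21209493  63.08768877] [0.44940625 0.20826149 0.29903908]
```

View pics/w4.png

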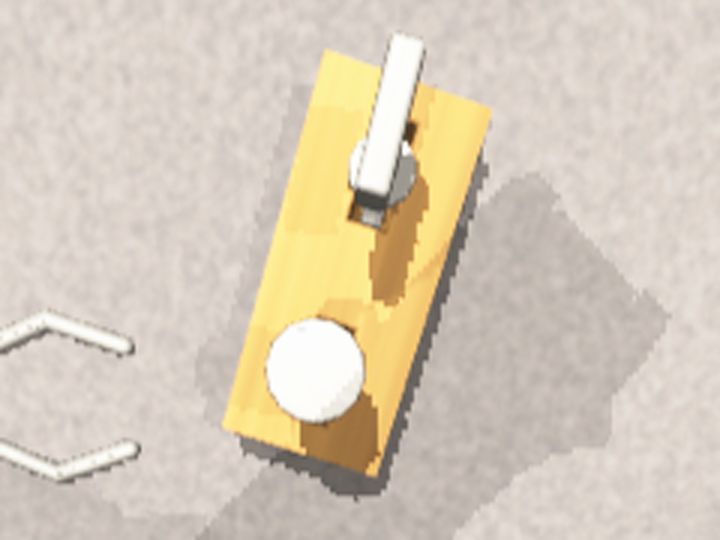

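The upright flat wing at crop (390,120) is the T-key; the round disc at (315,370) is the pin. Wing centre (0.4636,0.347), top z 0.119 (grip centre 0.103), yaw 73°; top view and rack geometry agree.

```bash
python3 - <<'E'
from h import *
goto([.4637,.3472,.18],np.radians(-17.5));goto([.4637,.3472,.103],np.radians(-17.5))
E
```

```text
shift [2.967 3.493 0.214] turn [ 3.   -0.02  0.03] t 21.28
shift [4.892 3.498 0.219] turn [ 3.   -0.02  0.03] t 21.28
```

```bash
python3 -m handwheel '[[[1,3.5,0.2],[3,0,0],60],[[1.5,3.5,0.2],[3,0,0],60],[[2,3.5,0.2],[3,0,0],60],[[2.7,3.5,0.2],[3,0,0],60],[[2.7,3.5,0.2],[3,0,0],60],[[2.7,3.5,0.2],[3,0,0],60],[[2.7,3.5,0.2],[3,0,0],60],[[2.7,3.5,0.2],[3,0,0],60]]' && python3 -c "
from h import *
goto([.4637,.3472,.103],np.radians(-17.5))"
```

```text
t: 21.95
position: [0.4663, 0.3462, 0.1921]
tool_rot: [-1.477, 1.569, -1.786]
contact_force: [-0.2, -0.4, 0.6]
opening: 0.0511
shift [ 2.227  0.008 -0.069] turn [-0.05  0.    0.03] t 21.95
```

```bash
python3 -m handwheel '[[[0.5,0,-0.07],[0,0,0],60],[[1,0,-0.07],[0,0,0],60],[[1.6,0,-0.07],[0,0,0],60],[[2.0,0,-0.07],[0,0,0],60],[[2.22,0,-0.07],[0,0,0],60],[[2.22,0,-0.07],[0,0,0],60],[[2.22,0,-0.07],[0,0,0],0],[[2.22,0,-0.07],[0,0,0],0],[[2.22,0,-0.07],[0,0,0],0],[[2.22,0,-0.07],[0,0,0],0],[[2.22,0,-0.07],[0,0,0],0],[[2.22,0,-0.07],[0,0,0],0]]' 60 && python3 -c "
from h import *
goto([.4637,.3472,.103],np.radians(-17.5))"
```

```text
t: 22.95
position: [0.4635, 0.35, 0.1049]
tool_rot: [0.763, 1.569, 0.456]
contact_force: [0.0, -0.4, 6.2]
opening: 0.0094
shift [ 0.047 -0.065  0.025] turn [-0.02  0.02 -0.02] t 22.95
```

```bash
python3 -m handwheel '[[[-0.5,0,0],[0,0,0],0],[[-1,0,0],[0,0,0],0],[[-1.6,0,0],[0,0,0],0],[[-2.4,0,0],[0,0,0],0],[[-3.2,0,0],[0,0,0],0],[[-3.2,0,0],[0,0,0],0],[[-3.2,0,0],[0,0,0],0]]' && python3 - <<'E'
from h import *
goto(toW(0,0,.22),PY)
c=cam('wrist'); np.savez('w5.npz',**c); s=robot.get_state(); p=s['position']; print(p, s['contact_force'])
C=R.from_euler('xyz',s['tool_rot']).as_matrix()
for d in (0,.019,.063,.086): print(d,proj(c,p+C@[d,0,0]))
save(c,'pics/w5.png',[220,160,420,360],3)
E
```

```text
t: 23.53
position: [0.4636, 0.3503, 0.2335]
tool_rot: [0.933, 1.566, 0.626]
contact_force: [0.8, -0.6, -2.1]
opening: 0.0089
shift [ 0.333 -6.915  7.583] turn [-3.    0.04 -0.04] t 23.53
[0.46277713 0.34912483 0.23175734] [-1.14886563  0.09431028 -1.42299688]
0 [317.05616131 317.43023092]
0.019 [317.13872391 297.18759566]
0.063 [317.27233153 264.4297836 ]
0.086 [317.32201625 252.2481212 ]
```

View pics/w5.png

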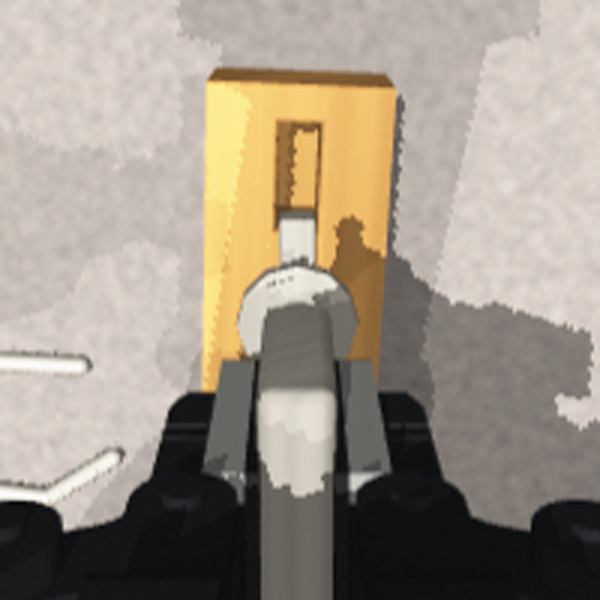

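```bash
python3 - <<'E'
from h import *
c=dict(np.load('w5.npz')); c['f']=float(c['f']); s=robot.get_state(); p=s['position']; C=R.from_euler('xyz',s['tool_rot']).as_matrix()
for y0 in (-.006,-.004,-.002,0,.002): print(y0,*[proj(c,p+C@[d,y+y0,0]).round(1) for d,y in ((.058,.012),(.063,.012),(.082,.015),(.090,.015))])
E
```

```text
-0.006 [317.3 257.8] [317.3 255. ] [317.3 241. ] [317.3 237.6]
-0.004 [317.2 254.5] [317.3 251.8] [317.3 238.1] [317.3 234.7]
-0.002 [317.2 251.2] [317.3 248.6] [317.3 235.1] [317.3 231.9]
0 [317.2 247.9] [317.3 245.4] [317.3 232.1] [317.3 229. ]
0.002 [317.2 244.6] [317.2 242.1] [317.3 229.1] [317.3 226. ]
```

```bash
python3 - <<'E'
from h import *
t=np.array([.6697,-.00465])-.0015*U+.0015*V; goto([*t,.22],PY)
E
python3 -m handwheel '[[[0.3,-6.9,7.55],[-3,0,0],0],[[0.3,-6.9,7.55],[-3,0,0],0],[[0.3,-6.9,7.55],[-3,0,0],0],[[0.3,-6.9,7.55],[-3,0,0],0],[[0.3,-6.9,7.55],[-3,0,0],0],[[0.3,-6.9,7.55],[-3,0,0],0],[[0.3,-6.9,7.55],[-3,0,0],0],[[0.3,-6.9,7.55],[-3,0,0],0],[[0.3,-6.9,7.55],[-3,0,0],0],[[0.3,-6.9,7.55],[-3,0,0],0],[[0.3,-6.9,7.55],[-3,0,0],0],[[0.3,-6.9,7.55],[-3,0,0],0]]'
python3 - <<'E'
from h import *
t=np.array([.6697,-.00465])-.0015*U+.0015*V; goto([*t,.15],PY); print(robot.get_state()['position'])
E
```

```text
shift [ 0.298 -6.841  7.558] turn [-3.    0.01 -0.  ] t 23.58
t: 24.58
position: [0.6668, -0.0094, 0.2163]
tool_rot: [-2.766, 1.566, -2.818]
contact_force: [-1.1, 0.9, -1.7]
opening: 0.009
shift [1.656 0.162 0.036] turn [-0.08 -0.05  0.02] t 24.58
[ 0.66679741 -0.00939043  0.21625012]
```

```bash
python3 -m handwheel '[[[0.5,0.16,0.04],[-0.05,0,0],0],[[1,0.16,0.04],[-0.05,0,0],0],[[1.4,0.16,0.04],[-0.05,0,0],0],[[1.65,0.16,0.04],[-0.05,0,0],0],[[1.65,0.16,0.04],[-0.05,0,0],0],[[1.65,0.16,0.04],[-0.05,0,0],0],[[1.65,0.16,0.04],[-0.05,0,0],0]]'
python3 - <<'E'
from h import *
t=np.array([.6697,-.00465])-.0015*U+.0015*V; goto([*t,.15],PY)
c=cam('wrist'); np.savez('w6.npz',**c); save(c,'pics/w6.png',[240,180,400,300],5)
for y in (-.018,.018):
  for x in (-.0065,.0065): print(proj(c,[*(np.array([.6697,-.00465])+x*U+y*V),.042]))
E
```

```text
t: 25.17
position: [0.6695, 0.0022, 0.1541]
tool_rot: [0.538, 1.57, 0.498]
contact_force: [0.4, -0.1, -0.2]
opening: 0.0093
shift [ 0.102 -0.134 -0.026] turn [ 0.06  0.01 -0.01] t 25.17
[310.44144585 271.05655852]
[327.63750828 271.13848667]
[310.36804197 224.81348114]
[328.27720347 224.90291277]
```

View pics/w6.png

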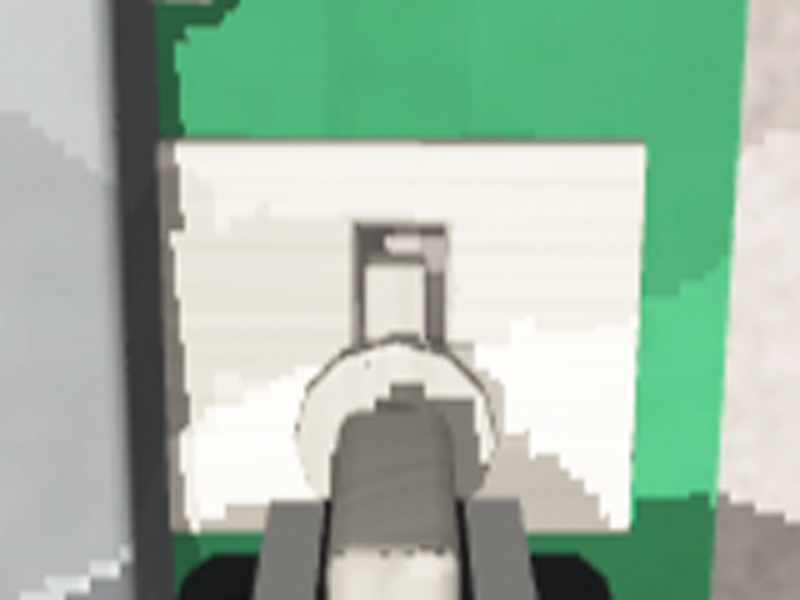

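```bash
python3 - <<'E'
from h import *
c=dict(np.load('w6.npz')); s=robot.get_state(); print(s['position'],'cam',-c['t']@c['R'])
z=s['position'][2]-.002
for d in (.082,.090): 
    e=[(toP(atz(c,u,232.4,z-d))*1000).round(1) for u in (313,325)]; print(d,e)
# collar: underside far edge v=180+338/5
print('collar',[(toP(atz(c,240+u/5,180+v/5,z-.063))*1000).round(1) for u,v in ((297,425),(497,425),(397,338))])
print('slot',[(toP(atz(c,240+u/5,180+v/5,.042))*1000).round(1) for u,v in ((352,222),(447,222))])
E
```

```text
[0.66987331 0.00202845 0.15452264] cam [0.67215161 0.07214203 0.27782057]
0.082 [array([-3.7, 20.5]), array([ 4. , 20.5])]
0.09 [array([-3.8, 18.3]), array([ 4.2, 18.3])]
collar [array([-11.5,   5.3]), array([12.5,  5.5]), array([ 0.4, 16.4])]
slot [array([-6. , 18.7]), array([ 7.8, 18.8])]
```

```bash
python3 -m handwheel '[[[0,-0.08,0.02],[0,0,0],0],[[0.1,-0.08,0.02],[0,0,0],0],[[0.25,-0.08,0.02],[0,0,0],0],[[0.4,-0.08,0.02],[0,0,0],0],[[0.5,-0.08,0.02],[0,0,0],0],[[0.6,-0.08,0.02],[0,0,0],0],[[0.7,-0.08,0.02],[0,0,0],0],[[0.75,-0.08,0.02],[0,0,0],0],[[0.75,-0.08,0.02],[0,0,0],0]]'
python3 - <<'E'
from h import *
s=robot.get_state(); print(s['position'],s['contact_force'],s['moment'],toP(s['position']))
c=cam('wrist'); np.savez('w7.npz',**c); save(c,'pics/w7.png',[240,180,400,300],5)
E
```

```text
t: 25.97
position: [0.6695, -0.0018, 0.1227]
tool_rot: [-3.116, 1.57, 3.127]
contact_force: [0.5, 0.5, -1.4]
opening: 0.009
[ 0.66947136 -0.00177288  0.12270768] [ 0.50293206  0.48071483 -1.41334134] [-0.0263278  -0.02013668 -0.00778226] [0.00012582 0.00323606]
```

View pics/w7.png

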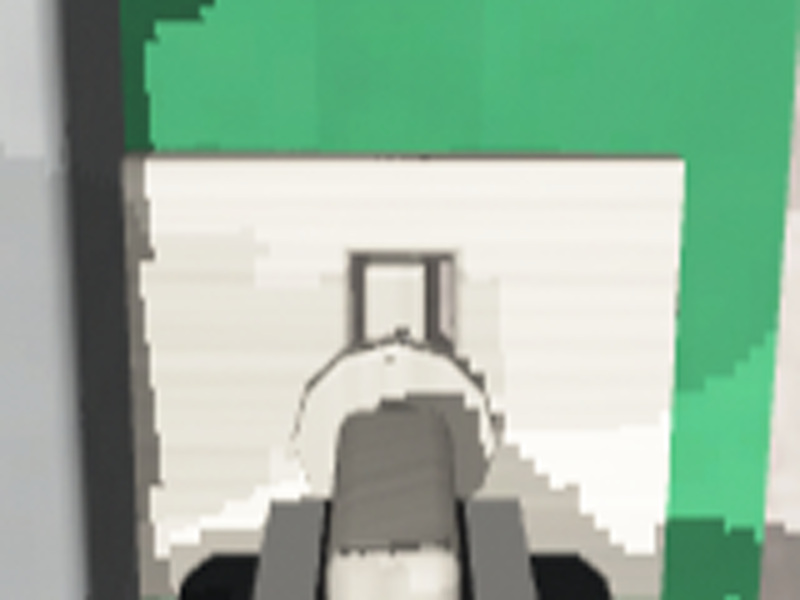

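Head is inside the tongue slot (crop 365–425 within 350–457), no contact force. Continue down.

```bash
python3 -m handwheel '[[[0.05,0,0.02],[0,0,0],0],[[0.12,0,0.02],[0,0,0],0],[[0.19,0,0.02],[0,0,0],0],[[0.26,0,0.02],[0,0,0],0],[[0.32,0,0.02],[0,0,0],0],[[0.36,0,0.02],[0,0,0],0],[[0.40,0,0.02],[0,0,0],0],[[0.40,0,0.02],[0,0,0],0],[[0.40,0,0.02],[0,0,0],0]]'
python3 - <<'E'
from h import *
s=robot.get_state(); print(s['position'],s['contact_force'],s['moment'],toP(s['position']))
E
```

```text
t: 26.77
position: [0.6707, -0.0019, 0.1074]
tool_rot: [3.129, 1.571, 3.088]
contact_force: [-0.4, -0.1, -1.2]
opening: 0.0095
[ 0.67066564 -0.00187293  0.10741541] [-0.44307155 -0.05544809 -1.18694703] [ 0.01216847  0.01417923 -0.01493322] [0.00132339 0.00318988]
```

```bash
python3 -m handwheel '[[[0.03,0,0],[0,0,0],0],[[0.06,0,0],[0,0,0],0],[[0.06,0,0],[0,0,0],0],[[0.06,0,0],[0,0,0],0]]'; python3 -m handwheel '[[[0.02,0,0],[0,0,0],0],[[0.04,0,0],[0,0,0],0],[[0.04,0,0],[0,0,0],0],[[0.04,0,0],[0,0,0],0]]'
```

```text
t: 27.1
position: [0.671, -0.0017, 0.1069]
tool_rot: [-0.808, 1.57, -0.849]
contact_force: [-2.7, -0.7, 7.9]
opening: 0.0088
t: 27.43
position: [0.6711, -0.0016, 0.1068]
tool_rot: [-1.011, 1.569, -1.052]
contact_force: [-4.9, -1.2, 15.7]
opening: 0.0093
```

Seated (vertical force rises at z 0.107). Ease off and turn 90°, compensating the ~2 mm grip offset.

```bash
python3 -m handwheel '[[[-0.06,0,0],[0,0,0],0],[[-0.06,-0.005,0.015],[3,0,0],0],[[-0.06,-0.01,0.03],[6,0,0],0],[[-0.06,-0.016,0.039],[9,0,0],0],[[-0.06,-0.016,0.039],[9,0,0],0],[[-0.06,-0.016,0.039],[9,0,0],0],[[-0.06,-0.016,0.039],[9,0,0],0],[[-0.06,-0.016,0.039],[9,0,0],0],[[-0.06,-0.016,0.039],[9,0,0],0],[[-0.06,-0.016,0.039],[9,0,0],0]]'; python3 - <<'E'
from h import *
s=robot.get_state(); C=R.from_euler('xyz',s['tool_rot']).as_matrix(); print(toP(s['position']),s['moment'],np.degrees(np.arctan2(C[1,2],C[0,2])),s['joints'][-1])
E
```

```text
t: 28.27
position: [0.6732, -0.0018, 0.1069]
tool_rot: [1.076, 1.568, 0.252]
contact_force: [0.4, 0.6, 6.2]
opening: 0.0087
[0.00386613 0.00334964] [0.17584845 0.0808948  0.00441801] -47.24903814912288 -1.1655429704316778
```

```bash
python3 -m handwheel '[[[0,-0.005,0.015],[3,0,0],0],[[0,-0.01,0.03],[6,0,0],0],[[0,-0.016,0.039],[9,0,0],0],[[0,-0.016,0.039],[9,0,0],0],[[0,-0.016,0.039],[9,0,0],0],[[0,-0.016,0.039],[9,0,0],0],[[0,-0.016,0.039],[9,0,0],0],[[0,-0.016,0.039],[9,0,0],0],[[0,-0.016,0.039],[9,0,0],0]]'; python3 - <<'E'
from h import *
s=robot.get_state(); C=R.from_euler('xyz',s['tool_rot']).as_matrix(); print(toP(s['position']),s['moment'],np.degrees(np.arctan2(C[1,2],C[0,2])),s['joints'][-1])
c=cam('wrist'); save(c,'pics/w8.png'); c=cam('top'); sup(c)
E
```

```text
t: 29.02
position: [0.6737, -0.0032, 0.1069]
tool_rot: [2.135, 1.569, 0.525]
contact_force: [-1.3, 1.7, 5.5]
opening: 0.0093
[0.00439127 0.00201707] [ 0.30388198  0.13335947 -0.11330278] -92.24850170847937 -1.7504245395456923Traceback (most recent call last):
  File "<stdin>", line 3, in <module>
  File "h.py", line 52, in sup
    n,l,s,_=cv2.connectedComponentsWithStats(w); k=1+s[1:,4].argmax(); (a,b),wh,an=rect(l==k,c,.042)
                                                     ~~~~~~~~~~~~~~^^
ValueError: attempt to get argmax of an empty sequence
```

View pics/w8.png

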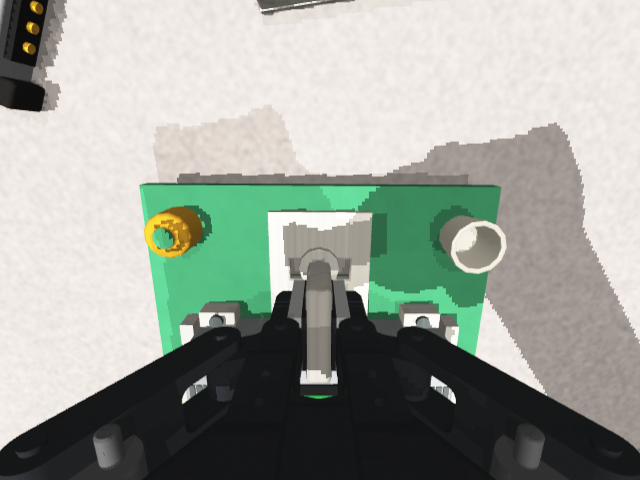

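Key turned ~90°, wing across the slot (310–330, 270–380), collar on the tongue. Release and withdraw upward.

```bash
python3 -m handwheel '[[[0,0,0],[0,0,0],40],[[0,0,0],[0,0,0],40],[[0,0,0],[0,0,0],40],[[0,0,0],[0,0,0],40],[[-0.3,0,0],[0,0,0],40],[[-1,0,0],[0,0,0],40],[[-2,0,0],[0,0,0],40],[[-3,0,0],[0,0,0],40],[[-3.5,-1.5,0],[0,0,0],40],[[-3.5,-2.5,0],[0,0,0],40],[[-3.5,-2.5,0],[0,0,0],40],[[-3.5,-2.5,0],[0,0,0],40]]'; python3 - <<'E'
from h import *
s=robot.get_state(); print(s['position'],s['contact_force'])
c=cam('wrist'); np.savez('w9.npz',**c); save(c,'pics/w9.png'); P=cloud(c); z=P[...,2]; x,y=P[...,0],P[...,1]
m=(z>.112)&(z<.14)&(abs(x-.67)<.05)&(abs(y)<.05)
if m.any():
    print(m.sum(),np.percentile(z[m],[50,90])); (a,b),wh,an=rect(m,c,np.percentile(z[m],90)); print(toP([a/1000,b/1000])*1000,wh,an-np.degrees(PY))
sup(c)
E
```

```text
t: 30.12
position: [0.5676, -0.0002, 0.2472]
tool_rot: [-1.356, 1.567, -2.967]
contact_force: [-0.5, 0.3, 0.2]
opening: 0.0341
[ 5.67638024e-01 -1.59176391e-04  2.47243280e-01] [-0.48250563  0.30593765  0.17538889]
881 [0.1207619  0.12172369]
[3.01882793 0.85674191] (9.108588218688965, 39.753456115722656) 90.32166107177734
tongue plate-xy [1.  0.2] (59.96898651123047, 69.93394470214844) yaw rel 0.02
case [-80.2   0.1] (148.5790252685547, 91.84407043457031) yaw rel 0.23
```

View pics/w9.png

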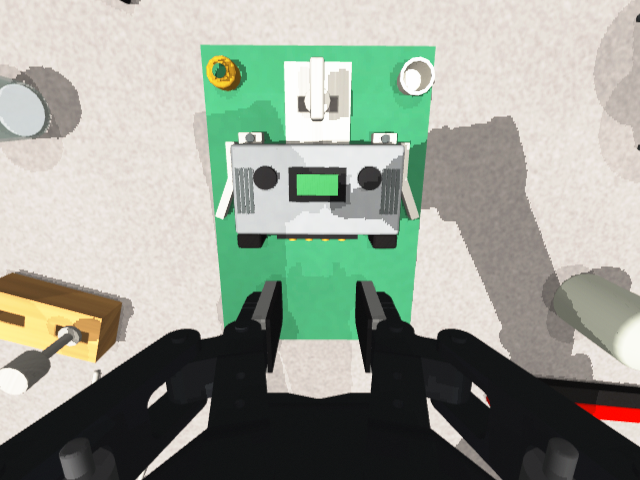

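```bash
python3 -c "
from station import robot
print(robot.hand_in(), robot.get_state()['t'])"
```

```text
the job is handed in; nothing more can be done
the job is handed in; nothing more can be done
```

I pushed the largest supply home with alternating shoves on its two rear bumpers. I then took the flat-wing T-key from the rack, lowered it through both slots, turned it a quarter turn and released it. The job was handed in at about t = 30 s; the hand-in gives no verdict.

Last checks, from the final wrist picture after letting go:
- **Supply:** the tongue slot is about 1 mm from the plate slot in x and 0.2 mm in y. Yaw is within 0.02° on the tongue and 0.2° on the case. Both bumpers stopped firmly at 12–15 N, at nearly the same x.
- **T-key:** the wing top is at 0.1215 m, against 0.121 m expected with the collar seated. The wing is turned about 90.3° and sits about 3 mm ahead of the slot centre. I did not measure its tilt directly; it looks upright in the picture.
- **Robot and scene:** the contact force is near zero and the gripper is clear. The round pin is still in its rack pocket and the other things in view look unmoved. I judged these by eye.

**Checks that disagreed or failed:**
- The arm's measured position and the wrist picture differed by about 2 mm in y before insertion. I went by the picture, and the head entered without contact.
- One top-camera check failed because the arm blocked the view. The wrist check after release replaced it.

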